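# Start the self-test of an arcade control deck with its two-button chord

### The arm

A 6-joint arm with a two-finger parallel gripper is mounted at the origin on the work surface. World frame = base frame: x ahead of the robot, y to its left, z up, the work surface at z = 0. Lengths are in m, angles in rad, forces in N, time in s.
With the tool pointing down it reaches from about 0.275 to 0.775 m from the base axis. Payload 14.6 kg.
Tool frame: the origin (TCP) lies between the finger pads; the fingertips stand 17 mm ahead of it and the grasp point (between the pads) lies 2 mm behind it; z points along the fingers, y is the line along which they close (so a half turn about z gives the same grasp; the last joint's range is limited). The gripper opens to 85 mm and grips with 20 to 120 N. Pads are 22 mm wide; open, the fingers measure 114 mm over their backs; the gripper's body (76 mm by 85 mm) begins 54 mm behind the grasp point. The pads swing forward as they close: fully open they stand 13 mm farther back than shut.
Start: joints at [1.122, 0.263, -0.048, 1.259, 0, 1.415], TCP at [0.152, 0.503, 0.248] pointing down, gripper open.
Joint ranges: [-2.65, 2.65], [-0.89, 1.7], [-1.18, 1.37], [-2.13, 2.11], [-1.35, 1.29], [-3.14, 3.14]. Speed limits (rad/s): [1.89, 1.89, 2.57, 2.79, 3.14, 3.14].

### API

Orientations are given as [roll, pitch, yaw] about the fixed x, y, z axes, in that order (R = Rz(yaw) Ry(pitch) Rx(roll)).
In Python, from rig import ctrl, command_gripper, planner, telemetry, viewer, job_done gives the robot as it stands. Calls block until the motion is done:
- ctrl.reach(position, orientation): joint-space move of the TCP to a pose.
- ctrl.move_linear(position, rot=None, speed=0.15, stop_force=None): straight line of the TCP; rot=None keeps the orientation; speed is the mean speed in m/s. With stop_force (N) it stops when the force on the tool has changed by that much, and returns True; else False.
- ctrl.goto_joints(angles): joint-space move.
- command_gripper(opening): opening from 0.0 (shut) to 1.0 (fully open); the grip force is fixed at half the most; returns when the fingers have stopped.
- ctrl.wait(seconds).
- planner.ik(position, orientation): joint angles nearest the present ones, or None.
- telemetry.get_obs(): the state.
- viewer.get_image(name): name is "side" or "top" or "wrist"; returns a dict with "frame" (480x640x3 uint8, red, green, blue), "range_z" (480x640 float32, m along the optical axis (not along the pixel's ray), 0 where there is no reading), "intrinsics" (3x3 intrinsics, pixels), "D" ([k1, k2, p1, p2, k3] as OpenCV has them; the pictures are not rectified), "rvec" (rotation vector, rad) and "tvec" (3), from world to camera coordinates, as OpenCV has them. Camera axes: x right, y down, z forward; pixel columns grow to the right and rows downward; lengths in m; the calibration is good to about 2 mm. A picture is of the moment at which its call begins.
A pose or a line that the arm cannot do raises ctrl.Unreachable and nothing moves.
- job_done(): hands the job in; it is judged then, once.
Trained networks look in a picture, given as the dict that the camera call returned (one of the last four; its "shot" number tells which), for a name from the list of things; names that differ only in an ending like _2 or _b are one class to them, and where a whole thing is asked for, a point or a joint stands for the part that bears it (a point fixed in the world has none). Each returns a list of dicts, best first, with "score" (0 to 1); they miss things now and then, are a little off and sometimes report something else, mostly with a low value. They report only what shows in the picture. A call takes as long as a camera call.
- viewer.look_for(label, picture): "position" ([x, y, z] in m, in world coordinates, good to about 4 mm: the middle of the surface that is visible of it).
The state is a dict: "time": time; "joint_pos": joint angles; "qvel": joint speeds; "tau": joint torques, N m; "ee_pos": TCP position; "tool_rot": TCP orientation; "force": force on the tool from outside, world axes, zero at the start; "wrist_torque": the same for the moment, N m; "width": opening from 0.0 (shut) to 1.0 (fully open); "grasp_force": force on a finger pad.
Only numpy, scipy, OpenCV 4.12 (cv2) and the standard library are available. Lean on these libraries where they do the work, as an engineer would, in place of code of your own. Each camera call takes 0.05 s, during which the arm holds its last target. There are 200 camera calls.

### The job

Put the arcade control deck on the bench into self-test. First push the service toggle all the way over, away from the player's side of the deck, and leave it there; then press the two small start buttons on the metal plate down together, one fingertip on each so that neither goes down alone, hold both fully down for two seconds, and let go. Do not press the larger play buttons, and do not pick up, push or shift the loose things lying about.

Things in the scene. Friction and masses are not known exactly. Their poses are not given: they have to be found in the camera images.
- deck: the control deck: a fixed black box with plywood top, 220 (its x) x 380 (its y) x 70 mm high, standing on a 4 mm bench mat. Origin at the centre of its underside; z up; its -x side is the player's side, +x points to its back edge, +y to the player's left. A rigid ball-top joystick rises 70 mm above the top at x = -35, y = +125 mm.
- plate: the aluminium start plate, 50 (x) x 130 (y) x 4 mm, fixed on the deck's top along its back edge, axes as the deck's; origin at the centre of its underside. It bears the two start buttons, side by side along its y; their spacing differs from deck to deck (44 to 64 mm between centres).
- left_top (a point): centre of the top face of the left (+y) start button: a white round cap 22 mm across in a black round collar 38 mm across and 12 mm high on the plate. Sprung out, the top stands 12 mm above the collar and 24 mm above the plate; fully down, 4 mm above the collar. This point moves with the cap.
- right_top (a point): the same point on the right (-y) start button, which is alike.
- left (a joint): how far the left start button is pressed, m: 0 out, 0.008 fully down. It needs 1.2 N to start moving and 4 N to go fully down, and springs back out.
- right (a joint): the same for the right start button.
- toggle (a joint): angle of the service toggle, rad: 0 leaning 0.5 rad from upright toward the player's side (deck -x), 1.0 leaning 0.5 rad toward the back (deck +x), its stop. It starts between 0 and 0.25, stays where it is left, and moves under about 1.5 N at the ball.
- toggle_tip (a point): centre of the black ball, 26 mm across, at the end of the toggle's 10 mm thick, 50 mm long steel lever. The lever turns about a pivot parallel to the deck's y, 22 mm above the deck's top, on a grey block 70 (x) x 50 (y) x 25 mm (with a steel barrel up to 35 mm) near the deck's right (-y) end; upright, the ball's centre is 72 mm above the deck's top.
- play0 (a joint): how far play button 0 is pressed, m: 0 out, 0.006 down. One of four larger buttons (white cap 29 mm, black collar 45 mm across, top 22 mm above the deck) at x = -25, y = 40 mm in the deck's frame.
- play1 (a joint): how far play button 1 is pressed, m: 0 out, 0.006 down. One of four larger buttons (white cap 29 mm, black collar 45 mm across, top 22 mm above the deck) at x = -15, y = -12 mm in the deck's frame.
- play2 (a joint): how far play button 2 is pressed, m: 0 out, 0.006 down. One of four larger buttons (white cap 29 mm, black collar 45 mm across, top 22 mm above the deck) at x = -75, y = 35 mm in the deck's frame.
- play3 (a joint): how far play button 3 is pressed, m: 0 out, 0.006 down. One of four larger buttons (white cap 29 mm, black collar 45 mm across, top 22 mm above the deck) at x = -65, y = -17 mm in the deck's frame.
- spool: loose steel-coloured spool of wire, 60 mm across, 40 mm high, standing on the mat to the right of the deck; origin at the centre of its underside. Bystander.
- jar: loose clear jar with black lid, 54 mm across, 75 mm high, standing on the mat to the right of the deck; origin at the centre of its underside. Bystander.
- driver: loose screwdriver with black handle, 180 mm long, 26 mm thick, lying on the mat to the left of the deck; origin at its middle, underside; x along it toward the blade. Bystander.
- spare: loose spare button standing head down on the deck's top near its back left corner, 34 mm across, 44 mm high; origin at the centre of its underside. Bystander.

How it is judged:
By the outcome, as a careful person would: the job done as asked, in the order asked, and still so for the second after the job is handed in, with the robot touching nothing.
It also fails if it takes over 45 s, if anything falls off the work surface, if the arm or the gripper's body presses on something with over 40 N, if the wrist force passes 120 N, or if a joint passes its speed limit or range.

## Working session

There is one attempt and no reset: what is moved stays moved. The work goes in short steps, each a Python script; the robot and the scene stay as the last script left them, time stands still between calls to the robot, and variables do not carry over. Pictures are saved under pics/ and viewed, at most 10 in all, crops included, and the job is handed in when it is done.

```bash
mkdir -p pics; ls; python3 - <<'E'
from rig import *
import cv2,numpy as np
print(telemetry.get_obs())
for n in("top","side"):
    p=viewer.get_image(n); cv2.imwrite(f"pics/{n}0.png",p["frame"][:,:,::-1])
    print(n,p["intrinsics"].tolist(),p["D"],p["rvec"],p["tvec"])
    for l in("deck","plate","left_top","right_top","toggle_tip","play0","play1","play2","play3","spool","jar","driver","spare"):
        print(l,[(np.round(d["position"],4).tolist(),round(d["score"],2)) for d in viewer.look_for(l,p)[:4]])
print(telemetry.get_obs()["time"])
E
```

```text
pics
{'time': 0.0, 'joint_pos': array([ 1.12168624e+00,  2.63517274e-01, -4.89764833e-02,  1.25940840e+00,
        3.13855363e-05,  1.41552970e+00]), 'qvel': array([ 0.00090535,  0.00077667,  0.00036208,  0.00017154, -0.00032912,
       -0.00075513]), 'tau': array([-1.09092312e-04, -6.37613940e+01,  3.84558856e+01,  1.39003046e-02,
       -2.64431610e-04, -1.73747156e-05]), 'ee_pos': array([0.15191515, 0.50224963, 0.24781351]), 'tool_rot': array([-3.14050498e+00, -2.02017162e-04,  2.84774907e+00]), 'force': array([ 0.00098739, -0.78522069,  0.50834517]), 'wrist_torque': array([-0.01551629,  0.0506711 , -0.0342149 ]), 'grasp_force': 0.0, 'width': 0.9983984703121421}
top [[541.363990340469, 0.0, 323.0043014234737], [0.0, 541.363990340469, 234.6292484257089], [0.0, 0.0, 1.0]] [-0.0617576  0.         0.         0.         0.       ] [ 2.22811706 -2.17879972  0.08154585] [0.0275807  0.55661989 1.12762598]
deck [([0.523, -0.0179, 0.0732], 0.68)]
plate [([0.6203, -0.0188, 0.081], 0.94), ([0.4699, 0.0223, 0.0986], 0.36)]
left_top [([0.6209, 0.0036, 0.1033], 0.61), ([0.624, 0.113, 0.1119], 0.
[... 1591 characters left out ...]
.5211, 0.0088, 0.0974], 0.69), ([0.5158, -0.0358, 0.0972], 0.69), ([0.4738, -0.0351, 0.0971], 0.61)]
play1 [([0.468, 0.0139, 0.0981], 0.77), ([0.5211, 0.0088, 0.0974], 0.69), ([0.5158, -0.0358, 0.0972], 0.69), ([0.4738, -0.0351, 0.0971], 0.61)]
play2 [([0.468, 0.0139, 0.0981], 0.77), ([0.5211, 0.0088, 0.0974], 0.69), ([0.5158, -0.0358, 0.0972], 0.69), ([0.4738, -0.0351, 0.0971], 0.61)]
play3 [([0.468, 0.0139, 0.0981], 0.77), ([0.5211, 0.0088, 0.0974], 0.69), ([0.5158, -0.0358, 0.0972], 0.69), ([0.4738, -0.0351, 0.0971], 0.61)]
spool [([0.5304, -0.326, 0.0453], 0.58)]
jar [([0.425, -0.3058, 0.0679], 0.77)]
driver [([0.5354, -0.1851, 0.1474], 0.34)]
spare [([0.6228, 0.1107, 0.0918], 0.57)]
1.4
```

View pics/top0.png

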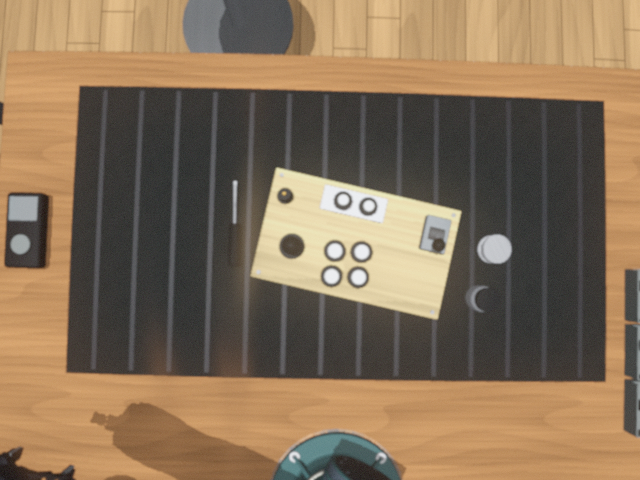

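View pics/side0.png

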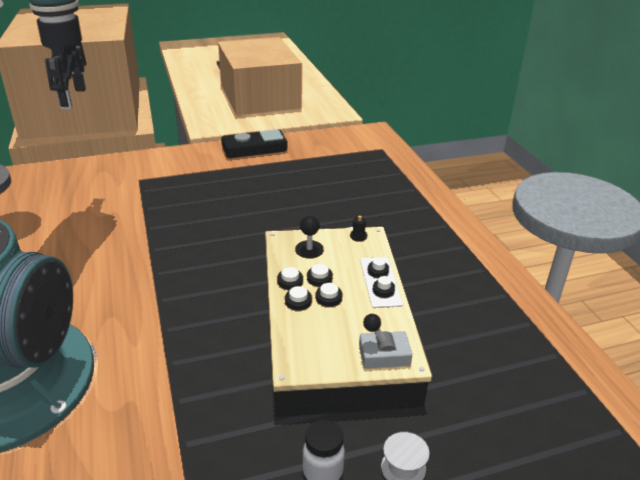

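The pictures match the detections: start caps at (343,200) and (368,206) in the top view, toggle ball at (438,244), deck corners about (277,168), (461,211), (438,319) and (252,275). Next I'll refine these from the cap centroids in both views.

```bash
cat > h.py <<'E'
from rig import *
import cv2,numpy as np
def proj(p,X):
    return cv2.projectPoints(np.float64(X).reshape(-1,1,3),p["rvec"],p["tvec"],p["intrinsics"],p["D"])[0].reshape(-1,2)
def ray(p,uv,z):
    n=cv2.undistortPoints(np.float64(uv).reshape(-1,1,2),p["intrinsics"],p["D"]).reshape(-1,2)
    R=cv2.Rodrigues(p["rvec"])[0]; c=-R.T@p["tvec"].ravel()
    d=np.c_[n,np.ones(len(n))]@R
    return c+d*((z-c[2])/d[:,2])[:,None]
def caps(p,X,r,white=True):
    """refine guessed cap centres X (all at height X[:,2]) by mass centroid of white/dark pixels"""
    g=p["frame"].min(2) if white else 255-p["frame"].max(2)
    out=[]
    for x in X:
        uv=proj(p,x)[0]; s=abs(proj(p,x+[0,r,0])[0]-uv).max()
        for _ in range(4):
            yy,xx=np.mgrid[:480,:640]; w=np.hypot(xx-uv[0],yy-uv[1])<1.25*s
            m=w&(g>(150 if white else 200)); 
            n,l,st,c=cv2.connectedComponentsWithStats(m.astype(np.uint8))
            if n<2: break
            k=1+st[1:,4].argmax(); uv=c[k]
        out.append(ray(p,uv,x[2])[0])
    return np.array(out)
E
python3 - <<'E'
from h import *
from scipy.spatial.transform import Rotation
P=np.array([[-25,40],[-15,-12],[-75,35],[-65,-17]])/1e3
G=np.array([[.5245,.0197,.096],[.5207,-.0326,.096],[.4662,.0248,.096],[.4696,-.0275,.096]])
S=np.array([[.620,.0025,.102],[.608,-.047,.102]])
B=np.array([[.533,-.1765,.139]])
for n in("top","side"):
    p=viewer.get_image(n)
    c=caps(p,G,.0145)[:,:2]; s=caps(p,S,.011)[:,:2]; b=caps(p,B,.013,False)[:,:2]
    H,_=cv2.estimateAffinePartial2D(P,c); 
    A=P-P.mean(0);C=c-c.mean(0);U,_,V=np.linalg.svd(A.T@C);R=V.T@U.T;t=c.mean(0)-R@P.mean(0)
    print(n,c.round(4).tolist(),"scale",np.hypot(H[0,0],H[1,0]),"yaw",np.arctan2(R[1,0],R[0,0]),"t",t,"res",(P@R.T+t-c).round(4).tolist())
    print(" start",s.round(4).tolist(),"in deck",((s-t)@R).round(4).tolist(),"gap",np.linalg.norm(s[0]-s[1]))
    print(" ball",b,(b-t)@R)
    if n=="top":
        q=ray(p,[[277,168],[461,211],[438,319],[252,275]],.074)[:,:2]; print(" corners in deck",((q-t)@R).round(3).tolist())
    v=proj(p,np.c_[s,[.102]*2]); print(v, [p["range_z"][int(y+.5),int(x+.5)] for x,y in v])
E
```

```text
Traceback (most recent call last):
cv2.error: OpenCV(4.12.0) /io/opencv/modules/calib3d/src/ptsetreg.cpp:1108: error: (-215:Assertion failed) count >= 0 && to.checkVector(2) == count in function 'estimateAffinePartial2D'
```

```bash
python3 - <<'E'
from h import *
P=np.array([[-25,40],[-15,-12],[-75,35],[-65,-17]])/1e3
G=np.array([[.5245,.0197,.096],[.5207,-.0326,.096],[.4662,.0248,.096],[.4696,-.0275,.096]])
S=np.array([[.620,.0025,.102],[.608,-.047,.102]])
B=np.array([[.533,-.1765,.139]])
for n in("top","side"):
    p=viewer.get_image(n)
    c=caps(p,G,.0145)[:,:2].copy(); s=caps(p,S,.011)[:,:2]; b=caps(p,B,.013,False)[:,:2]
    A=P-P.mean(0);C=c-c.mean(0);U,_,V=np.linalg.svd(A.T@C);R=V.T@U.T;t=c.mean(0)-R@P.mean(0)
    print(n,c.round(4).tolist(),"yaw",np.arctan2(R[1,0],R[0,0]),"t",t,"res",(P@R.T+t-c).round(4).tolist())
    print(" start",s.round(4).tolist(),"in deck",((s-t)@R).round(4).tolist(),"gap",np.linalg.norm(s[0]-s[1]))
    print(" ball",b,(b-t)@R)
    if n=="top":
        q=ray(p,[[277,168],[461,211],[438,319],[252,275]],.074)[:,:2]; print(" corners in deck",((q-t)@R).round(3).tolist())
    v=proj(p,np.c_[s,[.102]*2]); print(v.tolist(), [p["range_z"][int(y+.5),int(x+.5)] for x,y in v])
E
```

```text
top [[0.5214, 0.0185], [0.5203, -0.0345], [0.4713, 0.0239], [0.4701, -0.029]] yaw -0.21025260240312696 t [ 0.53738581 -0.02589634] res [[-0.0001, -0.0001], [-0.0001, -0.0], [0.0, 0.0001], [0.0002, 0.0001]]
 start [[0.6213, 0.0045], [0.6105, -0.0461]] in deck [[0.0757, 0.0472], [0.0757, -0.0045]] gap 0.05174067001821491
 ball [[ 0.533  -0.1765]] [[ 0.02714281 -0.14820245]]
 corners in deck [[0.11, 0.19], [0.112, -0.192], [-0.11, -0.194], [-0.11, 0.188]]
[[342.79464285714295, 199.2767857142857], [368.4782608695653, 205.40869565217383]] [np.float32(1.0556476), np.float32(1.0618446)]
side [[0.5245, 0.0197], [0.5199, -0.0367], [0.4672, 0.0247], [0.4691, -0.0315]] yaw -0.2036113603115095 t [ 0.53691335 -0.02630963] res [[-0.004, -0.0018], [-0.0001, 0.0016], [0.0034, -0.0016], [0.0007, 0.0017]]
 start [[0.6198, 0.0031], [0.6076, -0.0482]] in deck [[0.0752, 0.0456], [0.0737, -0.0071]] gap 0.05272953707467339
 ball [[ 0.53507751 -0.17627621]] [[ 0.02852645 -0.14723991]]
[[377.9999999999999, 261.00000000000006], [382.8589743589743, 280.44871794871796]] [np.float32(1.0446565), np.float32(1.002501)]
```

```bash
cat >> h.py <<'E'
Y=-0.209; T=np.array([.5372,-.0261]); RD=np.array([[np.cos(Y),-np.sin(Y)],[np.sin(Y),np.cos(Y)]])
ROT=[np.pi,0,np.pi+Y]
def W(x,y,z): return [*(RD@[x,y]+T),z]
E
python3 - <<'E'
from h import *
im=cv2.imread("pics/top0.png")[205:270,400:480]; cv2.imwrite("pics/crop_t.png",cv2.resize(im,None,fx=8,fy=8,interpolation=cv2.INTER_CUBIC))
p=viewer.get_image("top")
for z,uv in((.099,[[425,216],[452,221],[447,253],[420,248]]),(.14,[[438.5,244]])):
    print(((ray(p,uv,z)[:,:2]-T)@RD).round(4).tolist())
for r in(ROT,[np.pi,0,Y]):
    print(planner.ik(W(-.012,-.148,.22),r),planner.ik(W(.0757,.0213,.13),r))
command_gripper(0.0)
print(telemetry.get_obs()["time"])
E
```

```text
[[0.0817, -0.118], [0.0845, -0.1724], [0.0206, -0.1764], [0.0179, -0.1221]]
[[0.0303, -0.147]]
[-0.48405405  0.26931911 -0.11701579  1.18446142  0.         -0.27505405] [-0.16624366  0.47239742 -0.04735969  1.05103922  0.          0.04275634]
[-0.48405405  0.26931911 -0.11701579  1.18446142  0.          2.8665386 ] [-0.16624366  0.47239742 -0.04735969  1.05103922  0.         -3.09883631]
2.3667
```

View pics/crop_t.png

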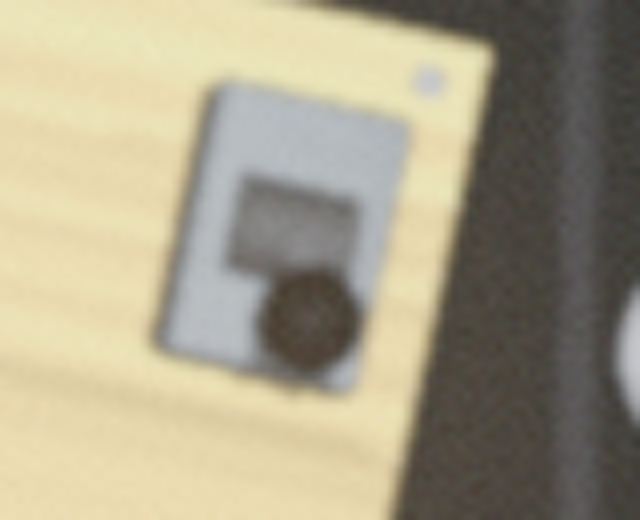

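Crop: the toggle block is centred at about (436,234.5) in the full image and the ball at (438.5,245). In deck coordinates the pivot is at about (0.051, -0.147) and the ball at x ≈ 0.029. Now I'll push the toggle.

```bash
python3 - <<'E'
from h import *
ctrl.reach(W(-.014,-.147,.24),ROT)
ctrl.move_linear(W(-.014,-.147,.145),speed=.12)
print(telemetry.get_obs()["force"])
hit=ctrl.move_linear(W(.064,-.147,.145),speed=.04,stop_force=10)
o=telemetry.get_obs(); print(hit,(RD.T@(o["ee_pos"][:2]-T)).round(4),o["ee_pos"],o["force"],o["time"])
p=viewer.get_image("side"); cv2.imwrite("pics/side1.png",cv2.resize(p["frame"][190:420,220:500,::-1],None,fx=2.6,fy=2.6,interpolation=cv2.INTER_CUBIC))
E
```

```text
[ 0.56038294  0.14533958 -0.25466345]
True [ 0.0515 -0.1468] [ 0.55711369 -0.18042377  0.14405112] [-2.27039577  0.69419309  1.26075125] 7.45
```

View pics/side1.png

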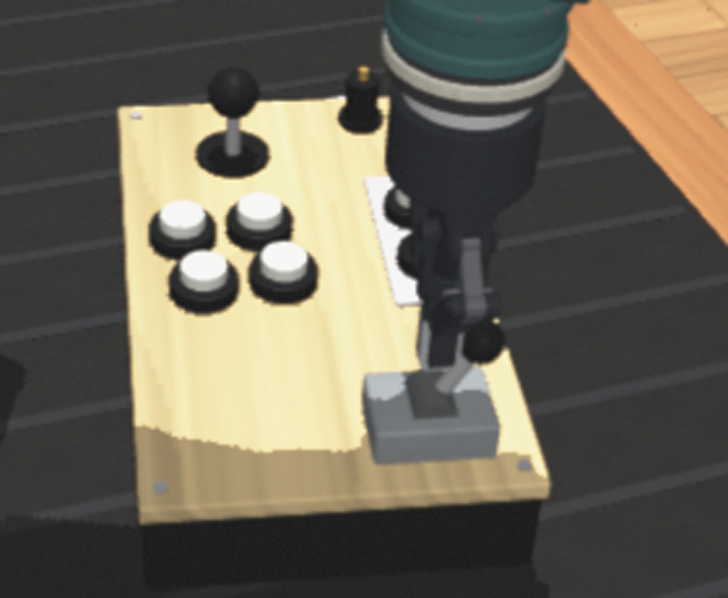

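The picture shows the lever leaning to the back with the ball behind the fingers, and the stop position matches the prediction (0.0515 against 0.051). I'll press it once more to be sure, back off, then set the finger spacing above the buttons.

```bash
python3 - <<'E'
from h import *
hit=ctrl.move_linear(W(.062,-.147,.145),speed=.03,stop_force=15)
o=telemetry.get_obs(); print(hit,(RD.T@(o["ee_pos"][:2]-T)).round(4))
ctrl.move_linear(W(.02,-.147,.145),speed=.15)
ctrl.move_linear(W(.02,-.147,.24),speed=.2)
command_gripper(0.44)
p=viewer.get_image("top"); 
print("ball",[(((d["position"][:2]-T)@RD).round(4),d["position"][2],d["score"]) for d in viewer.look_for("toggle_tip",p)[:2]])
ctrl.reach(W(.0757,.0205,.19),ROT)
ctrl.move_linear(W(.0757,.0205,.145),speed=.1)
o=telemetry.get_obs(); print(o["width"],o["ee_pos"],o["time"],o["force"])
p=viewer.get_image("side"); cv2.imwrite("pics/side2.png",cv2.resize(p["frame"][180:380,260:500,::-1],None,fx=3,fy=3,interpolation=cv2.INTER_CUBIC))
p=viewer.get_image("wrist"); cv2.imwrite("pics/wrist2.png",p["frame"][:,:,::-1])
for k in(.102,): print(proj(p,[[.6205,.004,k],[.609,-.047,k]]))
E
```

```text
True [ 0.0515 -0.1467]
ball [(array([ 0.0662, -0.1454]), 0.1488, 0.66)]
0.4423000372747875 [ 0.61559954 -0.02227476  0.14561191] 10.6167 [0.63750056 0.4184938  0.37179312]
[[374.57797161 290.08454747]
 [260.48575309 288.85172234]]
```

View pics/side2.png

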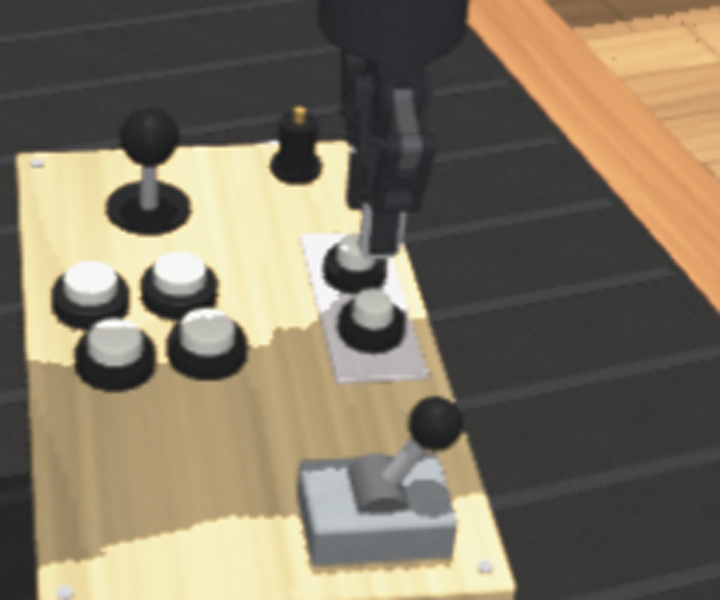

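View pics/wrist2.png

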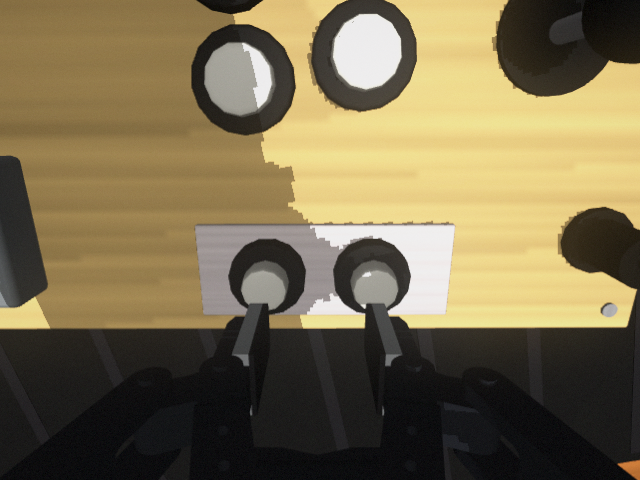

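```bash
python3 - <<'E'
from h import *
p=viewer.get_image("wrist"); o=telemetry.get_obs()
c=o["ee_pos"][:2]
for z in(.128,.136):
    q=ray(p,[[247,305],[268,305],[367,305],[390,305],[258,304],[378,304]],z)[:,:2]
    print(z,((q-c)@RD*1e3).round(1).tolist())
print("depth/height at tips:")
K=p["intrinsics"];R=cv2.Rodrigues(p["rvec"])[0]
for u,v in((258,308),(256,315),(378,308),(380,315),(265,285),(375,287)):
    d=p["range_z"][v,u]; n=cv2.undistortPoints(np.float64([[[u,v]]]),K,p["D"]).ravel()
    X=R.T@(np.r_[n,1]*d-p["tvec"].ravel()); print(u,v,X.round(4),((X[:2]-c)@RD*1e3).round(1))
i=p["frame"][280:340,225:415,::-1]; cv2.imwrite("pics/w3.png",cv2.resize(i,None,fx=4,fy=4,interpolation=cv2.INTER_CUBIC))
E
```

```text
0.128 [[-6.4, -27.4], [-6.4, -19.2], [-6.4, 19.7], [-6.4, 28.8], [-6.9, -23.1], [-6.8, 24.0]]
0.136 [[-10.5, -25.9], [-10.5, -18.1], [-10.5, 18.6], [-10.4, 27.2], [-10.9, -21.8], [-10.9, 22.7]]
depth/height at tips:
258 308 [ 0.6015 -0.0411  0.1377] [-10.1 -21.6]
256 315 [ 0.6014 -0.041   0.1433] [-10.3 -21.6]
378 308 [0.6105 0.0021 0.1381] [-10.3  22.4]
380 315 [0.6105 0.002  0.1433] [-10.2  22.4]
265 285 [ 0.6076 -0.0444  0.1021] [ -3.4 -23.6]
375 287 [0.6193 0.0046 0.1016] [-2.2 26.7]
```

View pics/w3.png

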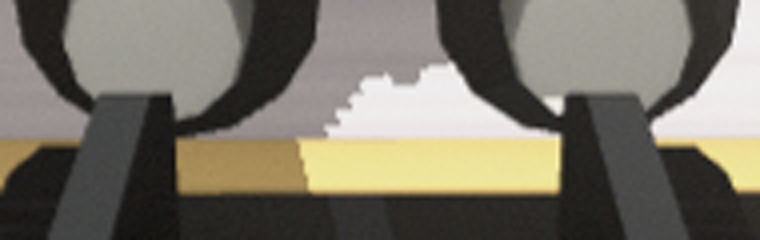

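Tips are about 44 mm apart, centre to centre, at width 0.44. The caps need 51.7 mm, so I'll open to about 0.53. Both tips are level and centred on the button axis. Next is the press, with a steady force check.

```bash
python3 - <<'E'
from h import *
command_gripper(0.53)
M=np.array([.6152,-.0213])
ctrl.move_linear([*M,.124],speed=.08)
o=telemetry.get_obs(); f0=o["force"][2]; print(o["width"],o["tool_rot"],o["ee_pos"],f0)
p=viewer.get_image("wrist"); c=o["ee_pos"][:2]; cv2.imwrite("pics/w4.png",p["frame"][:,:,::-1])
hit=ctrl.move_linear([*M,.094],speed=.02,stop_force=12)
ctrl.wait(.1); o=telemetry.get_obs(); z=o["ee_pos"][2]; print(hit,z,o["force"][2]-f0)
if hit:
    zc=z
    for k in range(12):
        f=telemetry.get_obs()["force"][2]-f0
        if f>16: break
        zc-=.0005; ctrl.move_linear([*M,zc],speed=.02); ctrl.wait(.05)
    o=telemetry.get_obs(); print("pressed",k,zc,o["ee_pos"],o["force"]-[0,0,f0],o["time"])
    ctrl.wait(1.0); p=viewer.get_image("side"); print(telemetry.get_obs()["force"][2]-f0)
    ctrl.wait(1.3); o=telemetry.get_obs(); print(o["force"][2]-f0,o["time"])
    cv2.imwrite("pics/press.png",cv2.resize(p["frame"][180:380,260:500,::-1],None,fx=3,fy=3,interpolation=cv2.INTER_CUBIC))
    ctrl.move_linear([*M,.2],speed=.15)
    print(telemetry.get_obs()["time"])
E
```

```text
0.5315550087717101 [-3.14152977e+00 -6.82035517e-04  2.93261394e+00] [ 0.61501015 -0.02126756  0.1238619 ] 0.6551402984131967
True 0.10873092760947616 7.809291984394997
pressed 3 0.10723092760947615 [ 0.61537856 -0.02133353  0.10859441] [-6.3125311   0.98012506 20.94836281] 13.35
20.814299278104603
20.52845641367275 15.7
16.4667
```

View pics/press.png

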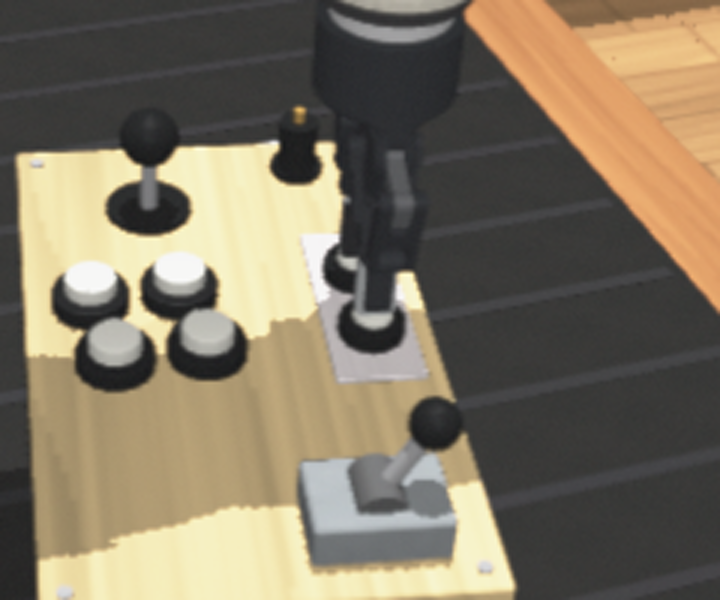

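View pics/w4.png

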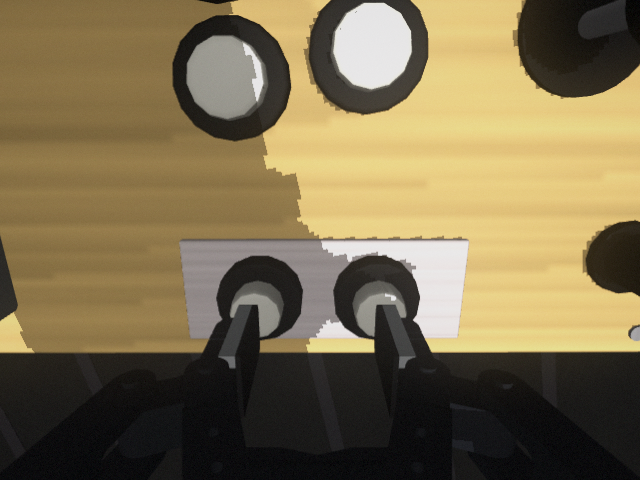

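The press picture shows both caps down under the fingertips at a hard stop: about 21 N, held 2.35 s. The toggle is still over and the play buttons are out. I'll check the final state and hand in.

```bash
python3 - <<'E'
from h import *
p=viewer.get_image("side")
for l in("toggle_tip","left_top","spare","spool","jar"): print(l,[(np.round(d["position"],3).tolist(),round(d["score"],2)) for d in viewer.look_for(l,p)[:2]])
o=telemetry.get_obs(); print(o["force"],o["time"])
print(job_done())
E
```

```text
toggle_tip [([0.574, -0.188, 0.144], 0.83), ([0.616, -0.0, 0.102], 0.23)]
left_top [([0.618, 0.001, 0.103], 0.44)]
spare [([0.625, 0.11, 0.093], 0.88)]
spool [([0.529, -0.33, 0.044], 0.69), ([0.471, -0.034, 0.094], 0.6)]
jar [([0.423, -0.307, 0.066], 0.66)]
[-0.20489106  0.05142589  0.17869352] 16.7667
the job is handed in; nothing more can be done
None
```

I pushed the toggle fully back, pressed both start buttons together to their stop, held them for about 2.3 s and let go, then handed the job in at 16.8 s with the arm clear and no sign that the play buttons or loose items were disturbed; how far and how evenly the buttons went down rests on force and pictures, as I had no joint readout.

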